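# Restock the sprung spice lift

### The arm

A 7-joint arm with a two-finger parallel gripper is mounted at the origin on the work surface. World frame = base frame: x ahead of the robot, y to its left, z up, the work surface at z = 0. Lengths are in m, angles in rad, forces in N, time in s.
With the tool pointing down it reaches from about 0.4 to 0.9 m from the base axis. Payload 5.6 kg.
Tool frame: the origin (TCP) lies midway between the tips of the shut fingers; the grasp point (between the pads) lies 19 mm behind it; z points along the fingers, y is the line along which they close (so a half turn about z gives the same grasp; the last joint's range is limited). The gripper opens to 92 mm and grips with 3 to 60 N. Pads are 20 mm wide; open, the fingers measure 128 mm over their backs; the gripper's body (75 mm by 189 mm) begins 69 mm behind the grasp point.
Start: joints at [1.149, 0.468, -0.012, 1.603, 0.006, 1.071, -0.056], TCP at [0.24, -0.604, 0.186] pointing down, gripper open.
Joint ranges: [-2.53, 2.53], [-0.31, 2.02], [-1.57, 1.55], [0.28, 2.44], [-1.29, 4.43], [0.15, 1.84], [-2.92, 2.92]. Speed limits (rad/s): [2.57, 2.57, 3.14, 3.14, 3.14, 3.14, 3.14].

### API

Orientations are given as a 3x3 rotation matrix whose columns are the frame's x, y, z axes.
In Python, from station import env, effector, solver, viewer, workorder, search_frame, tip_of gives the robot as it stands. Calls block until the motion is done:
- env.reach(position, orientation): joint-space move of the TCP to a pose.
- env.movel(position, frame=None, rate=0.15): straight line of the TCP; frame=None keeps the orientation; rate is the mean speed in m/s.
- env.goto_joints(angles): joint-space move.
- effector.release() and effector.grasp(squeeze=None): open the fingers fully, or close them until they stop; squeeze is the grip in N (None keeps the last).
- env.pause(seconds).
- solver.inverse_kinematics(position, orientation): joint angles nearest the present ones, or None.
- env.sense(): the state.
- viewer.read_camera(name): name is "scene" or "top" or "wrist"; returns (picture, depth): 420x560x3 uint8, red, green, blue; 420x560 float32, m along the optical axis (not along the pixel's ray), 0 where there is no reading.
- viewer.camera_info(name): a dict with "intrinsics" (3x3 intrinsics, pixels), "eye" and "rotation" of the camera in the world; the wrist camera has in their place "T_tool_cam" (4x4, takes a point from camera to tool coordinates, whose origin is the TCP and whose axes are the flange's). Camera axes: x right, y up, looking along -z (the intrinsics and any distortion apply to the point x, -y, -z); pixel columns grow to the right and rows downward; lengths in m; the calibration is good to about 2 mm. A picture is of the moment at which its call begins: read the wrist's pose just before it. camera_info takes no time and is no camera call.
A pose or a line that the arm cannot do raises env.PlanningError and nothing moves.
- workorder.finish_job(): hands the job in; it is judged then, once.
Trained networks look in the newest picture that a camera, given by its name, has taken for a name from the list of things; names that differ only in an ending like _2 or _b are one class to them, and where a whole thing is asked for, a point or a joint stands for the part that bears it (a point fixed in the world has none). Each returns a list of dicts, best first, with "score" (0 to 1); they miss things now and then, are a little off and sometimes report something else, mostly with a low value. They report only what shows in the picture. A call takes as long as a camera call.
- search_frame(camera, name): "at" ([x, y, z] in m, in world coordinates, good to about 4 mm: the middle of the surface that is visible of it).
- tip_of(camera, name): "at" ([x, y, z] in m, in world coordinates, good to about 4 mm: a listed point, or the origin of a listed thing).
The state is a dict: "t": time; "joint_positions": joint angles; "joint_velocities": joint speeds; "tau": joint torques, N m; "ee_pos": TCP position; "tcp_rot": TCP orientation; "wrist_force": force on the tool from outside, world axes, zero at the start; "moment": the same for the moment, N m; "gripper_width": finger opening in m; "grasp_force": force on a finger pad.
Only numpy, scipy, OpenCV 4.12 (cv2) and the standard library are available. Lean on these libraries where they do the work, as an engineer would, in place of code of your own. Each camera call takes 0.05 s, during which the arm holds its last target. There are 200 camera calls.

### The job

Restock the sprung spice lift: first take the two empty open jars off it and stand them upright on the small wooden tray, then stand every lidded spice jar upright on the lift's steel plate, which sinks as it is loaded. Only when all the jars are on, pull the electric mill straight up out of its charging socket, against the sprung catch, and stand it upright on the plate beside them. Nothing may be stacked or left leaning, the empty jars stay on the tray, and the white salt crock that stands among the jars stays standing where it is, give or take a few centimetres.

Things in the scene. Friction and masses are not known exactly. Their poses are not given: they have to be found in the camera images.
- lift_box: the lift's fixed open wooden box, outside 226 mm (its x) by 270 mm (its y), rim 110 mm above the worktop, walls 10 mm thick, opening 206 (x) by 250 (y) mm; origin on the worktop at its centre, z up
- lift (a joint): how far the lift's steel plate has sunk, in m: 0 at the top (unloaded, plate 8 mm below the rim, 102 mm above the worktop), at most 0.066. A spring of 330 N/m carries it with no preload to speak of, so a jar sinks it 4 to 9 mm; damped, settles in about 0.5 s
- lift_plate (a point): centre of the top face of the lift's flat plate (201 mm along x by 245 mm along y, axes as the box); it goes down with the plate. Three rows of two items fit: room for six
- empty1: one empty open glass jar, no lid, cylinder 52 mm in diameter, 82 mm tall, wall 3 mm, 80 to 150 g; it stands somewhere on the lift plate at the start; origin at the centre of its underside, z up
- empty2: the other empty open glass jar, no lid, cylinder 52 mm in diameter, 82 mm tall, wall 3 mm, 80 to 150 g; it stands somewhere on the lift plate at the start; origin at the centre of its underside, z up
- tray: small fixed wooden tray, 160 mm along its x by 120 mm along its y, rim 16 mm high, walls and floor 5 mm thick (inside 150 by 110 mm, floor 5 mm above the worktop: two jars fit side by side along x), to the left or to the right of the other things; origin on the worktop at its centre
- dock: charging socket: fixed black block 100 by 100 mm, 55 mm high, with a square well 53.6 mm wide, floor 20 mm above the worktop, in which the mill stands; at the other end from the tray. Origin on the worktop at its centre, z up. On its +x side a sprung catch presses into the groove at the mill's foot; a straight pull up of 30 mm against 8 to 22 N frees it (fully out at 35 mm)
- mill: electric mill, an upright cylinder 150 mm tall, 50 mm in diameter from 26 mm up (black below, steel above), with a flat round foot 52 mm in diameter and a groove of 44 mm diameter just over the foot; 210 to 420 g; at the start it stands in the socket with its underside 20 mm above the worktop; origin at the centre of its underside, z up
- crock: bystander: squat white salt crock, 62 mm in diameter, 71 mm tall with its wooden knob lid, standing among the spice jars; stays where it is; origin at the centre of its underside
- jar1: lidded spice jar, a plain upright cylinder 56 mm in diameter and 80 mm tall, glass below with a thick heavy bottom, a steel lid of the same width on top (from 61 mm up), 150 to 310 g; may be absent; origin at the centre of its underside, z up. 
- jar2: lidded spice jar, a plain upright cylinder 56 mm in diameter and 80 mm tall, glass below with a thick heavy bottom, a steel lid of the same width on top (from 61 mm up), 150 to 310 g; may be absent; origin at the centre of its underside, z up. 
- jar3: lidded spice jar, a plain upright cylinder 56 mm in diameter and 80 mm tall, glass below with a thick heavy bottom, a steel lid of the same width on top (from 61 mm up), 150 to 310 g; may be absent; origin at the centre of its underside, z up. 
- jar4: lidded spice jar, a plain upright cylinder 56 mm in diameter and 80 mm tall, glass below with a thick heavy bottom, a steel lid of the same width on top (from 61 mm up), 150 to 310 g; may be absent; origin at the centre of its underside, z up. 
- jar5: lidded spice jar, a plain upright cylinder 56 mm in diameter and 80 mm tall, glass below with a thick heavy bottom, a steel lid of the same width on top (from 61 mm up), 150 to 310 g; may be absent; origin at the centre of its underside, z up. 

How it is judged:
By the outcome, as a careful person would: the job done as asked, in the order asked, and still so for the second after the job is handed in, with the robot touching nothing.
Of jar1, jar2, jar3, jar4, jar5 only 3 to 5 are there at a start; the rules pass over those that are not, and their reading is None.
At some moment in a run one of jar1, jar2, jar3, jar4, jar5 may be knocked a few centimetres aside while the robot is not near it.
It also fails if it takes over 210 s, if anything falls off the work surface, if the arm or the gripper's body presses on something with over 40 N, if the wrist force passes 120 N, or if a joint passes its speed limit or range.

## Working session

There is one attempt and no reset: what is moved stays moved. The work goes in short steps, each a Python script; the robot and the scene stay as the last script left them, time stands still between calls to the robot, and variables do not carry over. Pictures are saved under pics/ and viewed, at most 14 in all, crops included, and the job is handed in when it is done.

```bash
mkdir -p pics; ls
cat > s1.py <<'E'
from station import *
import cv2,numpy as np
print(env.sense()["t"],env.sense()["tcp_rot"])
for c in ["scene","top"]:
    p,d=viewer.read_camera(c); cv2.imwrite(f"pics/{c}1.png",p[:,:,::-1]); np.save(f"{c}.npy",d)
    i=viewer.camera_info(c); print(c,i)
    for n in ["lift_box","lift_plate","empty1","tray","dock","mill","crock","jar1"]:
        for f in (tip_of,search_frame):
            if f is search_frame and n not in("jar1","empty1","crock","mill"): continue
            print(f.__name__[:4],n,[(np.round(r["at"],3).tolist(),round(r["score"],2)) for r in f(c,n)][:7])
E
python3 s1.py
```

```text
pics
0.0 [[ 9.29142345e-01  3.69721382e-01 -7.75967152e-04]
 [ 3.69722175e-01 -9.29140964e-01  1.60709774e-03]
 [-1.26804470e-04 -1.78011482e-03 -9.99998408e-01]]
scene {'intrinsics': array([[495.62808055,   0.        , 282.94697817],
       [  0.        , 495.62808055, 214.41651639],
       [  0.        ,   0.        ,   1.        ]]), 'eye': array([1.25753947, 0.12435631, 1.30351591]), 'rotation': array([[-0.17871264, -0.84386292,  0.50592209],
       [ 0.98382636, -0.1596118 ,  0.0813005 ],
       [ 0.01214466,  0.51226892,  0.85873923]])}
call lift_box [([0.554, 0.15, -0.004], 0.96), ([0.656, -0.126, -0.001], 0.42)]
call lift_plate [([0.552, 0.15, 0.095], 0.94)]
call empty1 [([0.517, 0.069, 0.096], 0.92), ([0.498, 0.215, 0.089], 0.8), ([0.56, -0.133, -0.001], 0.42)]
call empty1 [([0.512, 0.214, 0.143], 0.96), ([0.532, 0.07, 0.144], 0.72)]
call tray [([0.488, -0.402, -0.001], 0.7)]
call dock [([0.491, 0.375, -0.0], 0.93)]
call mill [([0.496, 0.371, 0.02], 0.72)]
call mill [([0.518, 0.365, 0.139], 0.64)]
call crock [([0.552, -0.243, 0.0], 0.74)]
call crock [([0.566, -0.237, 0.063],
[... 1049 characters left out ...]
0.112], 0.7)]
call tray [([0.483, -0.402, 0.0], 0.78)]
call dock [([0.499, 0.375, 0.002], 0.83)]
call mill [([0.495, 0.375, 0.021], 0.87), ([0.459, -0.124, -0.001], 0.49), ([0.494, 0.373, 0.001], 0.43)]
call mill [([0.639, -0.226, 0.08], 0.32)]
call crock [([0.55, -0.245, -0.001], 0.64)]
call crock [([0.544, -0.241, 0.061], 0.55)]
call jar1 [([0.562, -0.137, 0.002], 0.93), ([0.646, -0.236, 0.001], 0.87), ([0.456, -0.124, 0.001], 0.69), ([0.66, -0.125, -0.0], 0.61), ([0.461, -0.251, -0.003], 0.61)]
call jar1 [([0.64, -0.229, 0.081], 0.97), ([0.456, -0.244, 0.081], 0.8), ([0.455, -0.118, 0.081], 0.69), ([0.653, -0.121, 0.084], 0.59), ([0.558, -0.132, 0.08], 0.56), ([0.485, 0.352, 0.057], 0.4)]
```

View pics/scene1.png

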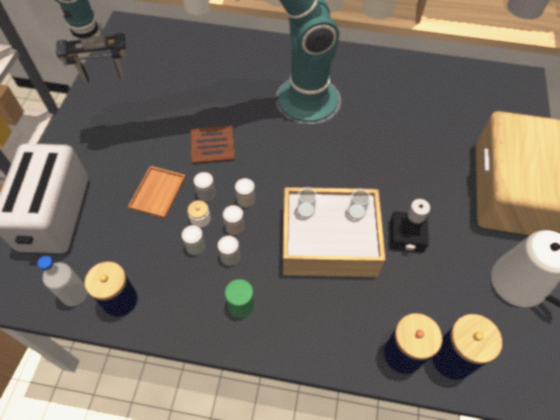

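View pics/top1.png

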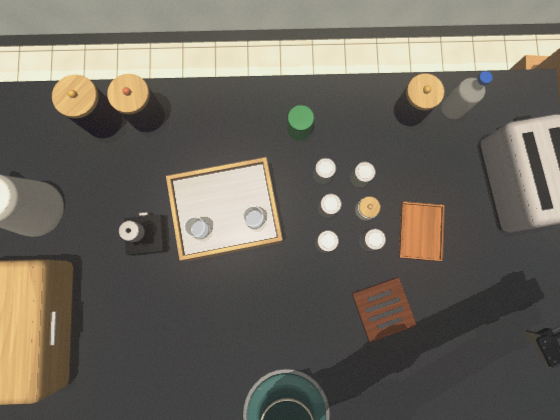

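The views show five lidded jars and the crock around top-image pixel (345,205), and the tray at (422,231). The box is at (224,208) with two empty glasses at (198,228) and (254,217), and the mill and dock are at (140,233). The catch is on the dock's far (+x) side. Next I refine these from depth and write the helpers.

```bash
cat > h.py <<'E'
from station import *
import cv2,numpy as np
def cloud(cam,d):
    i=viewer.camera_info(cam);K=i["intrinsics"]
    v,u=np.mgrid[:420,:560]
    P=np.stack([(u-K[0,2])/K[0,0]*d,-(v-K[1,2])/K[1,1]*d,-d],-1)
    W=P@i["rotation"].T+i["eye"]; W[d==0]=np.nan
    return W
def snap(cam="top",save=None):
    p,d=viewer.read_camera(cam)
    if save: cv2.imwrite(f"pics/{save}.png",p[:,:,::-1])
    return cloud(cam,d)
def blobs(W,lo,hi,box,minpx=60):
    x0,x1,y0,y1=box
    m=(W[...,2]>lo)&(W[...,2]<hi)&(W[...,0]>x0)&(W[...,0]<x1)&(W[...,1]>y0)&(W[...,1]<y1)
    n,l,s,_=cv2.connectedComponentsWithStats(m.astype(np.uint8))
    out=[]
    for k in range(1,n):
        if s[k,4]>=minpx:
            q=W[l==k]; (c,r)=cv2.minEnclosingCircle(q[:,:2].astype(np.float32))
            out.append((*np.median(q,0),r,s[k,4]))
            out[-1]=(*q[:,:2].mean(0),np.median(q[:,2]),r,int(s[k,4]))
    return out
JAREA=(.38,.78,-.34,-.03)
def rect(W,lo,hi,box):
    x0,x1,y0,y1=box
    m=(W[...,2]>lo)&(W[...,2]<hi)&(W[...,0]>x0)&(W[...,0]<x1)&(W[...,1]>y0)&(W[...,1]<y1)
    return cv2.minAreaRect(W[m][:,:2].astype(np.float32)*1000)
def R(a):
    y=np.array([np.cos(a),np.sin(a),0]);z=np.array([0,0,-1.])
    return np.stack([np.cross(y,z),y,z],1)
def best(pos,a):
    "of the two half-turn twins, the one nearer in joint space"
    q0=np.array(env.sense()["joint_positions"]);c=[]
    for b in (a,a+np.pi):
        q=solver.inverse_kinematics(pos,R(b))
        if q is not None:c.append((np.abs(np.array(q)-q0).max(),b))
    return min(c)[1]
def fz():
    return np.mean([(env.pause(.02),env.sense()["wrist_force"][2])[1] for _ in range(5)])
def angle(p,others,radii,pref=None):
    "closing direction whose open fingers stay farthest from the others"
    A=np.linspace(0,np.pi,36,endpoint=False);s=[]
    for a in A:
        f=[p+k*.055*np.array([np.cos(a),np.sin(a)]) for k in(1,-1)]
        s.append(min([np.linalg.norm(o-g)-r for o,r in zip(others,radii) for g in f]+[.05]))
    s=np.array(s)
    if pref is not None:
        s=np.minimum(s,.03)-.002*np.abs(np.sin(A-pref))
    return A[s.argmax()],s.max()
ZS=.29
def pick(xy,bottom,a,grip,h=.045,up=ZS):
    b=best([*xy,bottom+h+.1],a)
    z0=env.sense()["ee_pos"][2]
    env.reach([*xy,max(bottom+h+.1,.2)],R(b)); f0=fz()
    env.movel([*xy,bottom+h],rate=.15)
    effector.grasp(grip); w=env.sense()["gripper_width"]
    env.movel([*xy,up],rate=.2); f1=fz()
    print("pick w=%.3f gf=%.1f weight=%.2f"%(w,env.sense()["grasp_force"],f0-f1)); return f0,f1
def place(xy,plate,a,h=.045,f=None,soft=True,up=ZS):
    b=best([*xy,up],a)
    env.reach([*xy,up],R(b)); fh=fz()
    W=f[0]-f[1]; z=plate+h+.004
    env.movel([*xy,z],rate=.12)
    for k in range(9):
        g=fz()
        if g-fh>(.7*W if soft else .5*W): break
        z-=.003; env.movel([*xy,z],rate=.03)
    effector.release(); 
    print("placed, bottom z=%.3f steps %d dF=%.2f t=%.1f"%(z-h,k,g-fh,env.sense()["t"]))
    env.movel([*xy,up],rate=.25)
E
cat > s2.py <<'E'
from h import *
np.set_printoptions(precision=4,suppress=True)
W=cloud("top",np.load("top.npy"));S=cloud("scene",np.load("scene.npy"))
for n,V in(("top",W),("scene",S)):
    print(n)
    for b in blobs(V,.06,.095,JAREA): print(np.round(b,4))
    print("rim",rect(V,.104,.116,(.4,.72,-.01,.31)),"tray",rect(V,.010,.022,(.38,.6,-.5,-.31)),"dock",rect(V,.048,.060,(.4,.56,.3,.46)))
    for b in blobs(V,.165,.19,(.4,.72,-.01,.31),15)+blobs(V,.155,.18,(.4,.6,.31,.46),15): print(np.round(b,4))
    print("plate z",np.nanmedian(V[...,2][(abs(V[...,0]-.58)<.04)&(abs(V[...,1]-.15)<.04)]))
E
python3 s2.py
```

```text
top
[ 0.767  -0.0591  0.0771  0.031  89.    ]
[  0.6568  -0.124    0.0807   0.0284 341.    ]
[  0.6434  -0.2304   0.0802   0.0285 350.    ]
[  0.5579  -0.1342   0.0801   0.0282 347.    ]
[  0.55    -0.2447   0.0619   0.0285 179.    ]
[  0.4598  -0.2472   0.0804   0.0284 363.    ]
[  0.4588  -0.1218   0.0805   0.0277 345.    ]
rim ((552.22607421875, 151.438720703125), (227.34552001953125, 270.99664306640625), 9.543785095214844) tray ((484.17205810546875, -398.8770751953125), (122.44886016845703, 160.7204132080078), 83.51050567626953) dock ((497.3421936035156, 377.55450439453125), (108.68486785888672, 101.9160385131836), 4.238112449645996)
[  0.52     0.0712   0.1763   0.0259 103.    ]
[  0.4965   0.2135   0.1765   0.026  113.    ]
[  0.4924   0.3745   0.17     0.0251 346.    ]
plate z 0.09556727738234416
scene
[  0.4659  -0.2479   0.0783   0.0304 279.    ]
[  0.4652  -0.1221   0.0785   0.0284 283.    ]
[ 0.5474 -0.2446  0.062   0.0249 71.    ]
[  0.5648  -0.1349   0.0787   0.0294 311.    ]
[  0.6503  -0.2313   0.0785   0.0296 325.    ]
[  0.6635  -0.1246   0.0783   0.0293 333.    ]
rim ((553.4095458984375, 150.09603881835938), (230.6455535888672, 270.48822021484375), 9.404732704162598) tray ((485.5265197753906, -399.90789794921875), (123.50741577148438, 165.10865783691406), 83.37890625) dock ((495.01007080078125, 375.7814025878906), (104.26821899414062, 101.42420196533203), 3.8340365886688232)
[  0.5231   0.0715   0.1736   0.0273 125.    ]
[  0.4996   0.2128   0.1734   0.0277 126.    ]
[  0.4989   0.3748   0.1684   0.0273 266.    ]
plate z 0.09422173855641902
```

```bash
cat > s3.py <<'E'
from h import *
T=np.array([.485,-.399]);ta=np.radians(-6.5);tx=np.array([np.cos(ta),np.sin(ta)])
E=[np.array([.521,.071]),np.array([.4975,.2135])]
effector.release()
for e,s in zip(E,(.037,-.037)):
    W=snap(); B=blobs(W,.165,.19,(.4,.72,-.01,.31),15); print(np.round(B,3))
    near=[b for b in B if np.hypot(*(np.array(b[:2])-e))<.03]
    if near: e=np.array(near[0][:2])
    bz=(near[0][2] if near else .177)-.082
    env.movel([*env.sense()["ee_pos"][:2],.29],rate=.3)
    f=pick(e,bz,np.radians(9.5),10)
    xy=T+s*tx; a=ta+np.pi/2
    env.reach([*xy,.2],R(best([*xy,.2],a)))
    env.movel([*xy,.005+.0465],rate=.12); print("Fz",fz()-f[1])
    effector.release(); env.movel([*xy,.25],rate=.25); print(env.sense()["t"])
snap("scene","scene2")
E
python3 s3.py
```

```text
[[5.20e-01 7.10e-02 1.76e-01 2.60e-02 1.00e+02]
 [4.96e-01 2.14e-01 1.76e-01 2.60e-02 1.14e+02]]
pick w=0.052 gf=10.0 weight=1.96
Fz 0.3238885855188083
12.1333
[[4.98e-01 2.14e-01 1.80e-01 2.60e-02 1.30e+02]]
pick w=0.052 gf=10.0 weight=1.39
Fz 0.18454815990075257
22.5917
```

View pics/scene2.png

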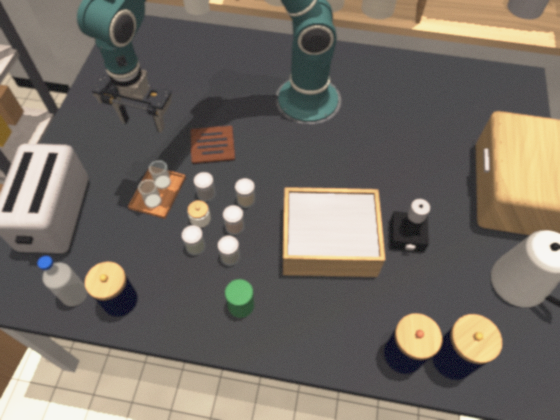

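```bash
cat > s4.py <<'E'
from h import *
import sys
L=np.array([.5535,.1505]);la=np.radians(9.5);Rl=np.array([[np.cos(la),-np.sin(la)],[np.sin(la),np.cos(la)]])
slots=[(.052,.08),(-.052,.08),(.052,-.08),(-.052,-.08),(-.052,0)]
C=np.array([.550,-.2447])
for k in range(int(sys.argv[1]),int(sys.argv[2])):
    W=snap("top")
    J=[np.array(b) for b in blobs(W,.07,.095,(.38,.74,-.34,-.03),150) if b[3]<.034 and abs(b[2]-.0803)<.004]
    xs=np.array([j[:2] for j in J]); print(len(J),np.round(xs,3).tolist())
    pm=(Rl.T@(W[...,:2]-L).reshape(-1,2).T).T.reshape(420,560,2)
    m=(abs(pm[...,0])<.015)&(abs(pm[...,1])<.10); pz=np.nanmin([np.nanpercentile(W[...,2][m],25),.102])
    i=np.argmax(xs[:,1])   # leftmost first
    p=xs[i]; oth=[C]+[x for n,x in enumerate(xs) if n!=i]
    a,c=angle(p,oth,[.031]+[.028]*(len(oth)-1))
    print("plate z %.4f pick"%pz,np.round(p,3),"clear %.3f"%c)
    f=pick(p,0.0,a,20)
    s=slots[k]; xy=L+Rl@np.array(s)
    d=la+(np.radians(55)*np.sign(-s[0]) if s[1]==0 else 0)
    place(xy,pz,d,f=f)
E
python3 s4.py 0 1
```

```text
5 [[0.658, -0.125], [0.644, -0.231], [0.558, -0.135], [0.46, -0.248], [0.459, -0.122]]
plate z 0.1009 pick [ 0.459 -0.122] clear 0.050
pick w=0.055 gf=20.0 weight=2.90
placed, bottom z=0.096 steps 3 dF=2.29 t=31.7
```

Both empties stand on the tray at pixels (150,193) and (162,178), and the plate is clear. The first jar went down cleanly, so I carry on with the rest.

```bash
python3 s4.py 1 4 && python3 -c "
from h import *
W=snap('scene','scene3'); print(np.round(blobs(W,.12,.19,(.4,.72,-.01,.31),60),3))"
```

```text
4 [[0.644, -0.231], [0.62, -0.105], [0.558, -0.134], [0.46, -0.248]]
plate z 0.1020 pick [ 0.62  -0.105] clear 0.050
pick w=0.055 gf=20.0 weight=2.71
placed, bottom z=0.088 steps 6 dF=2.40 t=42.7
3 [[0.644, -0.231], [0.558, -0.134], [0.46, -0.248]]
plate z 0.0862 pick [ 0.558 -0.134] clear 0.050
pick w=0.055 gf=20.0 weight=2.33
placed, bottom z=0.081 steps 3 dF=2.15 t=52.5
1 [[0.644, -0.231]]
plate z 0.0811 pick [ 0.644 -0.231] clear 0.050
pick w=0.055 gf=20.0 weight=2.25
placed, bottom z=0.073 steps 4 dF=2.47 t=63.0
[[5.22e-01 6.10e-02 1.52e-01 3.00e-02 3.86e+02]
 [4.99e-01 2.21e-01 1.53e-01 3.00e-02 3.95e+02]
 [6.26e-01 7.90e-02 1.53e-01 2.90e-02 4.13e+02]
 [5.99e-01 2.39e-01 1.53e-01 3.00e-02 4.16e+02]]
```

View pics/scene3.png

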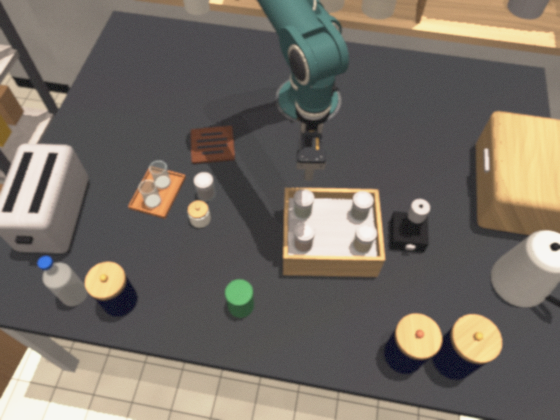

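Four jars stand upright on the plate. The fifth is still at (203,182), where the arm hid it from the top view. I move the arm aside and place it with a diagonal grip.

```bash
sed -i 's/(-.052,0)\]/(-.047,0)]/; s/radians(55)/radians(45)/' s4.py
python3 -c "
from h import *
p=[.5,.25,.29]; env.reach(p,R(best(p,.17)))" && python3 s4.py 4 5 && python3 -c "
from h import *
p=[.45,-.1,.3]; env.reach(p,R(best(p,.17)))
W=snap('top','top4'); print(np.round(blobs(W,.12,.19,(.4,.72,-.01,.31),60),3)); print(np.round(blobs(W,.155,.18,(.4,.6,.31,.46),15),3))
W=snap('scene','scene4'); print(np.round(blobs(W,.12,.19,(.4,.72,-.01,.31),60),3)); print(np.round(blobs(W,.155,.18,(.4,.6,.31,.46),15),3),env.sense()['t'])"
```

```text
1 [[0.46, -0.248]]
plate z 0.0748 pick [ 0.46  -0.248] clear 0.050
pick w=0.055 gf=20.0 weight=2.64
placed, bottom z=0.070 steps 3 dF=1.93 t=74.7
[[6.16e-01 7.90e-02 1.48e-01 2.80e-02 3.98e+02]
 [5.89e-01 2.39e-01 1.48e-01 2.80e-02 4.17e+02]
 [5.13e-01 6.10e-02 1.48e-01 2.80e-02 3.95e+02]
 [5.06e-01 1.40e-01 1.48e-01 2.80e-02 4.02e+02]
 [4.89e-01 2.21e-01 1.48e-01 2.80e-02 4.25e+02]]
[[4.92e-01 3.75e-01 1.70e-01 2.50e-02 3.46e+02]]
[[5.21e-01 6.10e-02 1.46e-01 2.90e-02 3.55e+02]
 [5.15e-01 1.40e-01 1.46e-01 3.10e-02 3.63e+02]
 [4.98e-01 2.21e-01 1.46e-01 2.90e-02 3.63e+02]
 [6.26e-01 7.90e-02 1.46e-01 2.90e-02 3.90e+02]
 [5.98e-01 2.39e-01 1.47e-01 2.90e-02 3.93e+02]]
[[4.99e-01 3.75e-01 1.68e-01 2.70e-02 2.62e+02]] 76.6667
```

View pics/scene4.png

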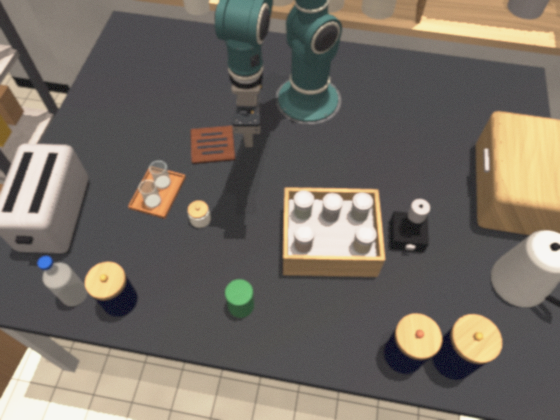

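All five jars are on and upright, at z 0.148 to the lid tops. Now the mill.

```bash
cat > s5.py <<'E'
from h import *
m=[.4945,.3755];h=.096;b=np.radians(94)
p=[*m,.24]; env.reach([.45,.2,.33],R(best(p,b))); b=best(p,b); env.reach(p,R(b)); f0=fz()
env.movel([*m,.02+h],rate=.12); effector.grasp(60); s=env.sense(); print(s["gripper_width"],s["grasp_force"],np.round(s["wrist_force"],1))
for dz in(.01,.02,.03,.045):
    env.movel([*m,.02+h+dz],rate=.03); s=env.sense(); print(dz,np.round(s["wrist_force"],1),np.round(s["ee_pos"],4),round(s["gripper_width"],4))
env.movel([*m,.33],rate=.15); f1=fz(); print("weight",f0-f1,s["t"])
np.save("f.npy",[f0,f1]); snap("scene","scene5")
E
python3 s5.py
```

```text
0.04937319683128714 59.99426543712616 [ 0.3  1.3 -0.7]
0.01 [-1.7 -1.3 -1.5] [0.4941 0.3751 0.1261] 0.0489
0.02 [-1.4  0.5  1.6] [0.4952 0.3767 0.1375] 0.0488
0.03 [-0.2  0.1 -2.3] [0.4945 0.3753 0.1459] 0.049
0.045 [-1.1 -0.3 -2.6] [0.4945 0.3754 0.161 ] 0.0489
weight 3.4229948987945162 82.7333
```

View pics/scene5.png

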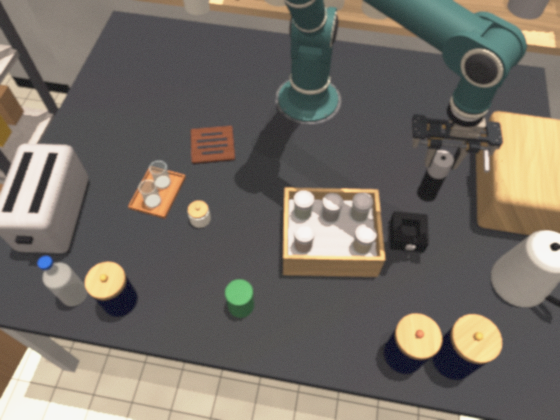

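The mill is out of the dock and held at (437,170). Before placing it I check for slip from its lowest visible point.

```bash
cat > s6.py <<'E'
from h import *
V=snap("scene"); m=np.hypot(V[...,0]-.4985,V[...,1]-.375)<.04
z=V[...,2][m&(V[...,2]>.1)]; print(np.round(np.percentile(z,[0,1,3,10]),3))
bot=.33-.096-min(.234,np.percentile(z,1))  # slip
print("slip est",bot)
if abs(np.percentile(z,2)-.236)>.015: raise SystemExit("check")
L=np.array([.5535,.1505]);la=np.radians(9.5)
xy=L+.052*np.array([np.cos(la),np.sin(la)])
place(xy,.068+max(bot,0),np.radians(94),h=.096,f=np.load("f.npy"),up=.33)
p=[.45,-.1,.3]; env.reach(p,R(best(p,.17))); env.pause(.5)
W=snap("top","top6")
print(np.round(blobs(W,.11,.24,(.4,.74,-.01,.31),60),3)); print(np.round(blobs(W,.05,.095,(.38,.74,-.5,-.03),60),3))
snap("scene","scene6"); print(env.sense()["t"])
E
python3 s6.py
```

```text
[0.229 0.241 0.262 0.329]
slip est 0.0
placed, bottom z=0.060 steps 4 dF=2.78 t=88.9
[[6.03e-01 1.60e-01 2.07e-01 5.20e-02 5.33e+02]
 [6.16e-01 7.90e-02 1.39e-01 2.80e-02 3.97e+02]
 [5.89e-01 2.39e-01 1.39e-01 2.90e-02 4.16e+02]
 [5.13e-01 6.10e-02 1.39e-01 2.80e-02 3.85e+02]
 [5.06e-01 1.40e-01 1.39e-01 2.80e-02 4.00e+02]
 [4.89e-01 2.21e-01 1.39e-01 2.80e-02 4.13e+02]
 [4.55e-01 7.10e-02 1.12e-01 5.20e-02 9.90e+01]]
[[ 5.20e-01 -4.01e-01  7.50e-02  2.70e-02  2.35e+02]
 [ 4.46e-01 -3.93e-01  7.60e-02  2.60e-02  2.31e+02]]
91.525
```

View pics/scene6.png

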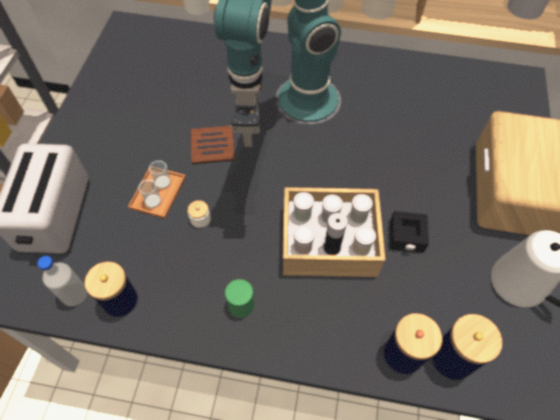

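View pics/top6.png

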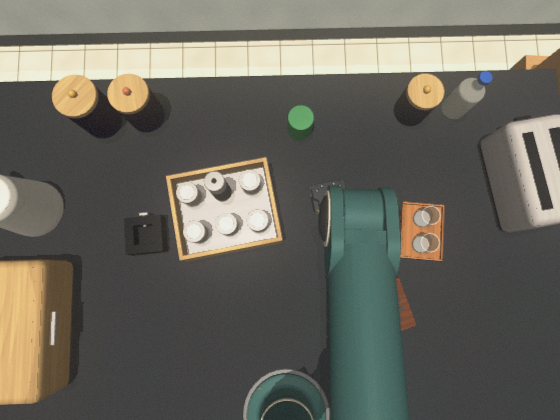

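The mill stands between the jars at scene pixel (336,230). The empties and crock are in place. One last check that the mill is upright and at the expected height, then I hand in.

```bash
python3 -c "
from h import *
b=blobs(snap('top'),.195,.23,(.4,.74,-.01,.31),60); print(np.round(b,4))
c=blobs(snap('scene'),.055,.068,(.5,.6,-.3,-.2),30); print('crock',np.round(c,3))
ok=len(b)==1 and np.hypot(b[0][0]-.603,b[0][1]-.159)<.006 and abs(b[0][2]-.209)<.005
print(ok)
if ok: print(workorder.finish_job())"
```

```text
[[6.018e-01 1.595e-01 2.094e-01 2.510e-02 3.380e+02]]
crock [[ 5.54e-01 -2.44e-01  5.90e-02  3.10e-02  2.43e+02]]
True
the job is handed in; nothing more can be done
None
```

The job is done and handed in at about 92 s: both empty jars are on the tray, all five spice jars and then the mill stand upright on the lift plate, and the crock is where it was.

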